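Pantry jar row with sliding divider

TASK

Stand the three square amber jars upright on the steel rack in one neat side-by-side row along its centre line, faces square to the rack, touching or nearly so: the tallest against the fixed end plate, then the middle one, then the shortest, with the sliding divider closed up snug against the shortest. Set the jars down gently without toppling them, and leave everything else on the shelf where it is.

Things in the scene. Friction and masses are not known exactly. Their poses are not given: they have to be found in the camera images.
- jar_tall: the tallest square jar of amber glass with a flush pale bamboo lid, 48 x 48 mm in plan (lid the same) and 112 mm tall; origin at the centre of its underside, z up, x and y square to its faces
- jar_medium: the middle-height square jar of amber glass with a flush pale bamboo lid, 48 x 48 mm in plan (lid the same) and 90 mm tall; origin at the centre of its underside, z up, x and y square to its faces
- jar_short: the shortest square jar of amber glass with a flush pale bamboo lid, 48 x 48 mm in plan (lid the same) and 68 mm tall; origin at the centre of its underside, z up, x and y square to its faces
- rack: fixed steel rack: base plate 90 mm deep (x) by 345 mm long (y -215 to +130), top face 8 mm above the table; origin on the table, on the front-to-back centre line (x = 0) where the row stands. Fixed end plate at the +y end: 80 mm wide, 5 mm thick, top at 68 mm. Guide rod along the back at x = +53 mm, top at 18 mm (divider shoe on it to 26 mm). +x points away from the robot
- rack_end (a point): point on the fixed end plate's inner face, at base-plate level, on the centre line (rack y = +115 mm); its axes are the rack's
- divider (a joint): travel in m of the sliding divider along the rack towards the fixed end plate (rack +y), 0 to 0.12; at 0 the divider's face is 240 mm from the end plate. It slides with light friction (about 1.5 N) and stays where left
- divider_face (a point): point on the divider's upright face that looks to the fixed end plate, at base-plate level, on the centre line; its axes are the rack's. The divider plate is 80 mm wide, 5 mm thick, top at 65 mm above the table
- divider_grip (a point): top centre of the divider's upright black grip: 14 mm across the rack (x), 30 mm along it (y), from 14 to 75 mm above the table, 55 mm behind the divider's face
- round_jar: bystander: round amber jar with bamboo lid, 54 mm diameter, 80 mm tall; origin under its centre
- jug: bystander: white ceramic jug, 66 mm diameter, 85 mm tall, with a handle reaching 52 mm out from the axis on its -x side; origin under its centre
- bottle: bystander: empty amber glass bottle, 62 mm diameter, 190 mm tall (26 to 30 mm neck above 145 mm); origin under its centre
- sugar_bowl: bystander: steel sugar bowl with closed lid, 90 mm diameter, 84 mm tall; hinge barrel 51 mm out on +x; origin under its centre
- brush: bystander: purple silicone brush lying flat, along its y from -110 to +110 mm, up to 50 mm wide across the head, 14 mm high

How it is judged:
At the end, for the whole second after the job is handed in: The jars stand at rest on the rack, upright within 0.08 rad, within 10 mm of its centre line, square within 0.1 rad; the tallest within 5 mm of the end plate, then middle, then shortest, neighbours' centres under 53 mm apart; the divider face within 5 mm of the shortest (x of jar_tall in the frame of rack between -0.01 and 0.01 m and z of jar_tall in the frame of rack between 0.005 and 0.012 m and angle between each of jar_tall, jar_medium, jar_short's own z axis and vertical below 0.08 rad and (angle between the x axis of jar_tall and the x axis of rack, either way round below 0.1 rad or angle between the x axis of jar_tall and the y axis of rack, either way round below 0.1 rad) and linear speed of each of jar_tall, jar_medium, jar_short below 0.02 m/s and x of jar_medium in the frame of rack between -0.01 and 0.01 m and z of jar_medium in the frame of rack between 0.005 and 0.012 m and (angle between the x axis of jar_medium and the x axis of rack, either way round below 0.1 rad or angle between the x axis of jar_medium and the y axis of rack, either way round below 0.1 rad) and x of jar_short in the frame of rack between -0.01 and 0.01 m and z of jar_short in the frame of rack between 0.005 and 0.012 m and (angle between the x axis of jar_short and the x axis of rack, either way round below 0.1 rad or angle between the x axis of jar_short and the y axis of rack, either way round below 0.1 rad) and y of jar_tall in the frame of rack_end above -0.029 m and horizontal distance between jar_tall and jar_medium below 0.053 m and horizontal distance between jar_medium and jar_short below 0.053 m and y of jar_short in the frame of divider_face between 0.02 and 0.029 m and velocity of joint divider below 0.01 m/s); the robot touches nothing.
It fails at once if a bystander is shifted by more than 30 mm or tipped over (distance of any of round_jar, jug, bottle, sugar_bowl, brush from where it was at the start of the episode above 0.03 m or angle between any of round_jar, jug, bottle, sugar_bowl, brush's own z axis and vertical above 0.4 rad).
It fails at once if a jar is toppled (tilted more than 0.9 rad) (angle between any of jar_tall, jar_medium, jar_short's own z axis and vertical above 0.9 rad).
It fails at once if a jar is dropped or banged onto the rack (more than 60 N between jar and rack) (contact force between any of jar_tall, jar_medium, jar_short and rack above 60 N).
It also fails if it takes over 72 s, if anything falls off the work surface, if the arm or the gripper's body presses on something with over 40 N, if the wrist force passes 120 N, or if a joint passes its speed limit or range.

ROBOT

A 6-joint arm with a two-finger parallel gripper is mounted at the origin on the work surface. World frame = base frame: x ahead of the robot, y to its left, z up, the work surface at z = 0. Lengths are in m, angles in rad, forces in N, time in s.
With the tool pointing down it reaches from about 0.4 to 0.825 m from the base axis. Payload 7 kg.
Tool frame: the origin (TCP) lies on the centre line of the jaws, within the pads' length; the fingertips stand 8 mm ahead of it and the grasp point (between the pads) lies 11 mm behind it; z points along the fingers, y is the line along which they close (so a half turn about z gives the same grasp; the last joint's range is limited). The gripper opens to 88 mm and grips with 3 to 60 N. Pads are 19 mm wide; open, the fingers measure 130 mm over their backs; the gripper's body (78 mm by 193 mm) begins 47 mm behind the grasp point.
Start: joints at [-0.987, 0.359, 0.012, 0, -1.224, -0.288], TCP at [0.197, -0.646, 0.235] pointing down, gripper open.
Joint ranges: [-3.07, 3.07], [-1.43, 2.12], [-1.02, 1.25], [-3.03, 1.67], [-3.05, -0], [-3.03, 3.03]. Speed limits (rad/s): [2.39, 2.39, 3.01, 3.14, 3.14, 3.14].

INTERFACE

Orientations are given as a unit quaternion [w, x, y, z].
In Python, from rig import bot gives the robot as it stands.
- The arm moves only by the tool apply_moves, never from a script. Its argument "rows" is a list of rows, each a list of 2 entries, a list of its own where there are three numbers: the shift along the world's x, y, z each as a share of 0.04 m, from -1 to 1, then the turn about the world's z as a share of pi rad, from -1 to 1. A call has 1 to 10 rows; each row shifts and turns the commanded pose from where the row before left it; what a row does not reach is not made up. A row lasts 1/12 s, in which the tool goes at most 41.7 mm and 7.16 degrees, less where a joint would pass 70% of its speed; a pose out of reach is approached as far as the arm can. A call with a number of a shift or a turn outside -1 to 1 is refused whole. A call with a gripper value outside its range is refused whole. "grip" is the finger opening in mm, from 0 to 87.6, set as the call begins (left out, the last holds). The fingers move at their own pace and stop on an object; the grip force is fixed at half the most. Time passes only in rows, so rows that do not move let the fingers close. It gives the time, the measured TCP pose, the force, the opening and the grip force at its end, in the units of the state.
- bot.get_obs(): the state, without advancing time (a new reading comes with each control period).
- bot.read_camera(name): name is "side" or "top"; returns a dict with "color" (480x640x3 uint8, red, green, blue), "range_z" (480x640 float32, m along the optical axis (not along the pixel's ray), 0 where there is no reading), "K" (3x3 intrinsics, pixels), "extrinsics" (4x4, takes a point from world to camera coordinates). Camera axes: x right, y up, looking along -z (the intrinsics and any distortion apply to the point x, -y, -z); pixel columns grow to the right and rows downward; lengths in m; the calibration is good to about 2 mm. A picture is of the moment at which its call begins.
- bot.hand_in(): hands the job in; it is judged then, once.
The state is a dict: "t": time; "joints": joint angles; "dq": joint speeds; "tau": joint torques, N m; "position": TCP position; "tool_rot": TCP orientation; "wrist_force": force on the tool from outside, world axes, zero at the start; "moment": the same for the moment, N m; "opening": opening from 0.0 (shut) to 1.0 (fully open); "grasp_force": force on a finger pad.
Only numpy, scipy, OpenCV 4.12 (cv2) and the standard library are available. Lean on these libraries where they do the work, as an engineer would, in place of code of your own. Each camera call takes 0.05 s, during which the arm holds its last target. There are 200 camera calls.

## Working session

There is one attempt and no reset: what is moved stays moved. The work goes in short steps, Python scripts to look and compute and a tool call to move; the robot and the scene stay as the last step left them, time stands still between calls to the robot, and variables do not carry over. Pictures are saved under pics/ and viewed, at most 10 in all, crops included, and the job is handed in when it is done.

Besides the shell and the picture viewer there is one more tool, called as name(argument=value, ...), one argument or row to a line, values as JSON. apply_moves: Moves the arm, as the interface text tells. Shift numbers are shares of 0.04 m and turn numbers shares of pi rad, none past 1 either way. Its arguments: {"type":"object","properties":{"rows":{"type":"array"},"grip":{"type":"number"}},"required":["rows"]}

```bash
mkdir -p pics; ls; cat > h.py <<'E'
import numpy as np, cv2
from rig import bot
def cam(n):
    c=bot.read_camera(n); c['n']=n; return c
def pts(c):
    # world point per pixel from depth
    K=np.array(c['K']);E=np.array(c['extrinsics']);z=c['range_z']
    v,u=np.mgrid[0:480,0:640]
    P=np.stack([(u-K[0,2])/K[0,0]*z,-(v-K[1,2])/K[1,1]*z,-z],-1)
    return (P-E[:3,3])@E[:3,:3]
E
python3 - <<'E'
from h import *
print(bot.get_obs())
for n in('top','side'):
    c=cam(n); cv2.imwrite(f'pics/{n}0.png',c['color'][:,:,::-1]); np.savez(f'{n}0.npz',**c)
    print(n,c['K'],c['extrinsics'],[k for k in c], (c['range_z']==0).mean())
E
```

```text
pics
{'t': 0.0, 'joints': array([-9.86907833e-01,  3.59411532e-01,  1.10603485e-02, -3.53074792e-04,
       -1.22411388e+00, -2.88081361e-01]), 'dq': array([-0.00165979, -0.00150974,  0.00025687,  0.00080974, -0.00038734,
       -0.00015329]), 'tau': array([ 5.71624514e-04, -5.82714808e+01,  2.93048948e+01,  6.99693918e+00,
        6.80900455e-03, -1.78523433e-04]), 'position': array([ 0.19659278, -0.64523359,  0.23360687]), 'tool_rot': array([-2.01899958e-04, -1.47305393e-01,  9.89090692e-01,  8.26413792e-04]), 'wrist_force': array([-0.82433466, -0.17596664,  0.49055571]), 'moment': array([ 0.03556482, -0.00791382, -0.00181007]), 'grasp_force': 0.0, 'opening': 1.0015974129223588}
top [[454.66777921   0.         315.43295983]
 [  0.         454.66777921 238.1283067 ]
 [  0.           0.           1.        ]] [[-0.02085827 -0.99949326 -0.02404502  0.03386375]
 [ 0.9979046  -0.02228642  0.06074306 -0.55000235]
 [-0.06124816 -0.02272764  0.99786378 -0.98274758]
 [ 0.          0.          0.          1.        ]] ['color', 'range_z', 'K', 'extrinsics', 'n'] 0.004075520833333333
side [[460.48346845   0.         325.97966768]
 [  0.         460.48346845 240.44477774]
 [  0.           0.           1.        ]] [[-0.99964277 -0.02596361 -0.00634216  0.53505116]
 [ 0.00934367 -0.56181138  0.82721259 -0.08232122]
 [-0.02504052  0.82685783  0.56185328 -1.23452487]
 [ 0.          0.          0.          1.        ]] ['color', 'range_z', 'K', 'extrinsics', 'n'] 0.0038118489583333333
```

View pics/top0.png

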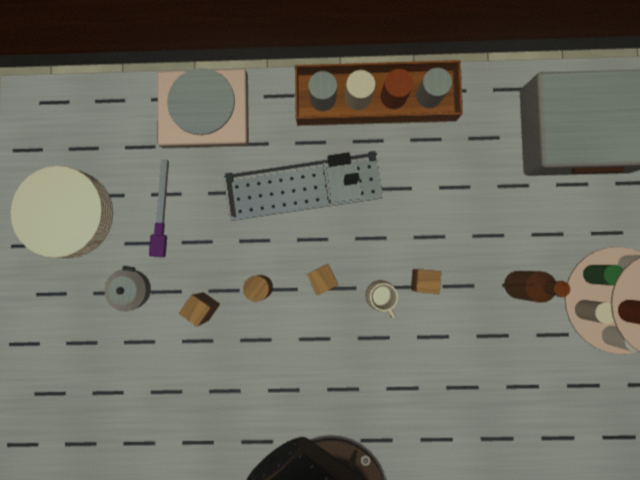

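View pics/side0.png

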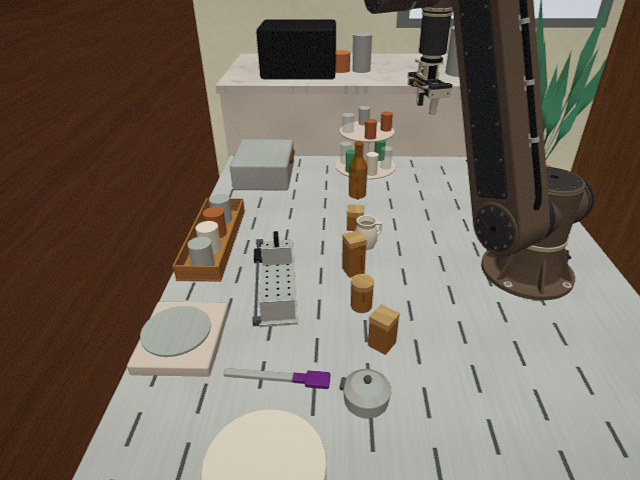

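The top view shows the rack at about (230–382, 155–218), with the end plate at its left end and the divider grip at (351,180). The square jars are at (198,309), (322,279) and (427,281), the round jar is at (257,288), and the jug is at (382,296).

```bash
cat >> h.py <<'E'
def blob(P,win,zlo,zhi):
    u0,u1,v0,v1=win
    Q=P[v0:v1,u0:u1].reshape(-1,3); return Q[(Q[:,2]>zlo)&(Q[:,2]<zhi)]
def rect(Q):
    r=cv2.minAreaRect((Q[:,:2]*1000).astype(np.float32)); return np.round(r[0],1),np.round(r[1],1),round(r[2],1)
E
python3 - <<'E'
from h import *
c=dict(np.load('top0.npz'));P=pts(c)
print('table z',[np.round(P[v,u],3) for u,v in((300,240),(450,240),(220,260),(400,340))])
for n,w in dict(A=(170,225,285,335),B=(300,345,258,300),C=(405,450,262,300),round=(238,276,270,306),jug=(360,402,275,322),bowl=(98,155,262,315)).items():
    Q=blob(P,w,.04,.3); h=np.percentile(Q[:,2],90); T=Q[Q[:,2]>h-.006]; print(n,round(h,4),rect(T),np.round(T.mean(0),4),len(T))
w=(215,395,140,230)
Q=blob(P,w,.003,.012);print('base',rect(Q))
Q=blob(P,w,.058,.0695);print('plates',len(Q)); 
for q in Q[::3]:print(np.round(q,3),end=' ')
Q=blob(P,w,.0705,.085);print('\ngrip',rect(Q),Q.mean(0))
E
```

```text
table z [array([0.548, 0.057, 0.001]), array([ 0.541, -0.277, -0.004]), array([0.507, 0.237, 0.003]), array([ 0.323, -0.159, -0.002])]
A 0.0915 (array([404.5, 270.3]), array([48.7, 48.8]), 54.1) [0.4046 0.2695 0.0897] 566
B 0.1133 (array([462.4,   8.6]), array([47.8, 47.1]), 25.4) [0.4622 0.0085 0.1115] 582
C 0.0691 (array([ 452.7, -210.5]), array([48. , 47.8]), 83.3) [ 0.4527 -0.2105  0.0671] 540
round 0.0817 (array([445.9, 145.9]), array([51.9, 51.3]), 87.6) [0.4457 0.1459 0.0797] 526
jug 0.0849 (array([ 423.8, -115.3]), array([55.9, 55.3]), 62.2) [ 0.4232 -0.117   0.0834] 203
bowl 0.0696 (array([446.6, 427.2]), array([67.2, 68.1]), 21.5) [0.4469 0.4265 0.0682] 754
base (array([673.4,  45. ]), array([403.2, 201.9]), 88.7)
plates 215
[0.706 0.002 0.065] [ 0.705 -0.     0.063] [ 0.702 -0.003  0.063] [ 0.697 -0.     0.067] [ 0.696 -0.002  0.064] [ 0.693 -0.004  0.066] [ 0.692 -0.004  0.064] [ 0.689 -0.004  0.065] [ 0.685 -0.002  0.065] [ 0.682 -0.004  0.068] [ 0.679 -0.002  0.062] [ 0.677 -0.002  0.064] [ 0.676 -0.042  0.061] [ 0.675 -0.002  0.06 ] [ 0.674 -0.042  0.059] [0.678 0.209 
[... 585 characters left out ...]
63] [0.65  0.204 0.063] [0.647 0.208 0.066] [ 0.642 -0.01   0.064] [0.645 0.204 0.065] [0.643 0.207 0.068] [ 0.638 -0.007  0.066] [0.641 0.203 0.068] [ 0.636 -0.01   0.061] [0.639 0.206 0.067] [ 0.634 -0.007  0.066] [0.638 0.209 0.06 ] [ 0.632 -0.007  0.06 ] [0.634 0.205 0.068] [ 0.63  -0.009  0.063] [0.632 0.203 0.069] [ 0.628 -0.011  0.059] [0.631 0.202 0.063] [0.628 0.201 0.067] [0.626 0.201 0.068] [0.624 0.202 0.065] [0.622 0.204 0.067] [0.62  0.204 0.067] [0.617 0.204 0.067] [0.615 0.201 0.069] [0.613 0.2   0.064] [0.609 0.204 0.067] [0.607 0.2   0.067] [0.605 0.199 0.06 ] [0.603 0.199 0.061] 
grip (array([659.1,  67.2]), array([ 19.5, 278.8]), 5.6) [ 0.67348999 -0.05169704  0.07385541]
```

```bash
python3 - <<'E'
from h import *
c=dict(np.load('top0.npz'));P=pts(c);w=(215,395,140,230)
Q=blob(P,w,.056,.0695)
e=Q[Q[:,1]>.15]; d=Q[(np.abs(Q[:,1]+.005)<.012)]
print('end',rect(e),'div',rect(d))
for S in(e,d):
    k=np.polyfit(S[:,0],S[:,1],1);print('slope deg',np.degrees(np.arctan(k[0])),S[:,0].min(),S[:,0].max(),S.mean(0))
G=blob(P,w,.068,.085);G=G[(G[:,1]<-.02)&(G[:,1]>-.09)&(G[:,0]<.69)&(G[:,0]>.64)];print('grip',rect(G),G.mean(0))
cv2.imwrite('pics/rack.png',cv2.resize(c['color'][140:230,215:395,::-1],None,fx=4,fy=4,interpolation=cv2.INTER_CUBIC))
E
```

```text
end (array([640.9, 206.2]), array([79.9,  7. ]), 6.7) div (array([667.9,  -5.3]), array([80.5,  4.9]), 7.2)
slope deg 7.316476302943797 0.60129351169206 0.6807871940882889 [0.64088954 0.20511005 0.06514522]
slope deg 7.2047443005182465 0.6278348243617885 0.7081753547815519 [ 0.66734426 -0.00529416  0.06434196]
grip (array([673.9, -57.3]), array([14.2, 28.2]), 5.8) [ 0.67375937 -0.05720825  0.0736903 ]
```

View pics/rack.png

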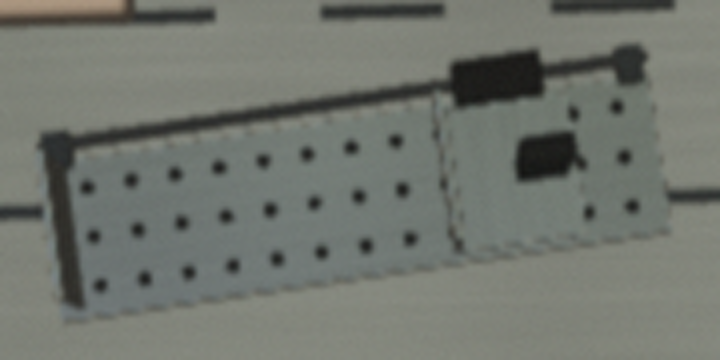

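The rack crop shows the end plate at the left and the divider plate about two thirds of the way along. The depth fits agree: rack yaw is about 7.25°, and the end plate's inner face is near (0.641, 0.203). I'll take the tall jar first.

apply_moves(
  rows=[
    [[0.333, 0.818, 0], 0.0274],
    [[0.333, 0.818, 0], 0.0274],
    [[0.333, 0.818, 0], 0.0274],
    [[0.333, 0.818, 0], 0.0274],
    [[0.333, 0.818, 0], 0.0274],
    [[0.333, 0.818, 0], 0.0274],
    [[0.333, 0.818, 0], 0.0274],
    [[0.333, 0.818, 0], 0.0274],
    [[0.333, 0.818, 0], 0.0274],
    [[0.333, 0.818, 0], 0.0274],
  ],
  grip=87,
)

```text
t: 0.93
position: [0.33, -0.3168, 0.2344]
tool_rot: [0.0, -0.548, 0.836, 0.0]
wrist_force: [1.1, 0.3, 0.4]
opening: 0.993
grasp_force: 0.0
```

apply_moves(
  rows=[
    [[0.333, 0.818, 0], 0.0274],
    [[0.333, 0.818, 0], 0.0274],
    [[0.333, 0.818, 0], 0.0274],
    [[0.333, 0.818, 0], 0.0274],
    [[0.333, 0.818, 0], 0.0274],
    [[0.333, 0.818, 0], 0.0274],
    [[0.333, 0.818, 0], 0.0274],
    [[0.333, 0.818, 0], 0.0274],
    [[0.333, 0.818, 0], 0.0274],
    [[0.333, 0.818, 0], 0.0274],
  ],
)

```text
t: 1.77
position: [0.4632, 0.0106, 0.2346]
tool_rot: [-0.0, 0.847, -0.531, -0.0]
wrist_force: [0.9, -0.5, -0.2]
opening: 0.988
grasp_force: 0.0
```

apply_moves(
  rows=[
    [[0, 0, 0], 0],
    [[0, 0, 0], 0],
  ],
)

```text
t: 1.93
position: [0.4633, 0.0102, 0.234]
tool_rot: [0.0, 0.847, -0.532, -0.0]
wrist_force: [-0.5, 0.3, -0.7]
opening: 0.989
grasp_force: 0.0
```

apply_moves(
  rows=[
    [[-0.02, -0.04, -0.5], 0],
    [[0, 0, -0.5], 0],
    [[0, 0, -0.5], 0],
    [[0, 0, -0.5], 0],
    [[0, 0, -0.5], 0],
    [[0, 0, -0.5], 0],
    [[0, 0, -0.5], 0],
    [[0, 0, -0.5], 0],
    [[0, 0, 0], 0],
  ],
)

```text
t: 2.68
position: [0.4594, 0.0053, 0.0714]
tool_rot: [0.002, 0.845, -0.534, -0.002]
wrist_force: [-0.0, 0.6, -0.4]
opening: 0.992
grasp_force: 0.0
```

apply_moves(
  rows=[
    [[0, 0, 0], 0],
    [[0, 0, 0], 0],
    [[0, 0, 0], 0],
    [[0, 0, 0], 0],
    [[0, 0, 0], 0],
    [[0, 0, 0], 0],
    [[0, 0, 0], 0],
    [[0, 0, 0], 0],
    [[0, 0, 0], 0],
    [[0, 0, 0], 0],
  ],
  grip=40,
)

```text
t: 3.52
position: [0.463, 0.0074, 0.0751]
tool_rot: [-0.0, 0.846, -0.533, 0.0]
wrist_force: [0.0, -0.1, 5.6]
opening: 0.544
grasp_force: 29.9
```

apply_moves(
  rows=[
    [[0, 0, 0.2], 0],
    [[0, 0, 0.4], 0],
    [[0, 0, 0.5], 0],
    [[0, 0, 0.5], 0],
    [[0, 0, 0.4], 0],
    [[0, 0, 0.3], 0],
    [[0, 0, 0.2], 0],
  ],
)

```text
t: 4.1
position: [0.462, 0.0071, 0.1757]
tool_rot: [-0.0, 0.846, -0.533, -0.0]
wrist_force: [0.1, 0.2, -2.9]
opening: 0.549
grasp_force: 29.9
```

apply_moves(
  rows=[
    [[0.2, 0.2, 0], -0.005],
    [[0.4, 0.4, 0], -0.01],
    [[0.5, 0.5, 0], -0.012],
    [[0.6, 0.5, 0], -0.0132],
    [[0.6, 0.5, 0], -0.0132],
    [[0.6, 0.6, 0], -0.0132],
    [[0.6, 0.5, 0], -0.0132],
    [[0.5, 0.5, 0], -0.012],
    [[0.34, 0.3, 0], -0.007],
    [[0.2, 0.2, 0], -0.003],
  ],
)

```text
t: 4.93
position: [0.6448, 0.1768, 0.1721]
tool_rot: [0.001, 0.75, -0.661, -0.001]
wrist_force: [-0.7, 0.4, -3.3]
opening: 0.548
grasp_force: 29.9
```

apply_moves(
  rows=[
    [[0, 0, 0], 0],
    [[0, 0, 0], 0],
    [[0, 0, 0], 0],
    [[0, 0, 0], 0],
    [[0, 0, 0], 0],
    [[0, 0, 0], 0],
  ],
)

```text
t: 5.43
position: [0.6436, 0.1747, 0.1751]
tool_rot: [-0.0, 0.75, -0.661, 0.0]
wrist_force: [-0.3, 0.6, -3.5]
opening: 0.549
grasp_force: 29.9
```

apply_moves(
  rows=[
    [[0.02, 0.01, -0.3], 0],
    [[0, 0, -0.4], 0],
    [[0, 0, -0.4], 0],
    [[0, 0, -0.4], 0],
    [[0, 0, -0.3], 0],
    [[0, 0, -0.2], 0],
    [[0, 0, -0.1], 0],
    [[0, 0, 0], 0],
    [[0, 0, 0], 0],
    [[0, 0, 0], 0],
  ],
)

```text
t: 6.27
position: [0.6454, 0.1758, 0.0915]
tool_rot: [-0.001, 0.751, -0.661, 0.0]
wrist_force: [-0.1, -0.1, -3.6]
opening: 0.548
grasp_force: 29.9
```

apply_moves(
  rows=[
    [[0, 0, -0.04], 0],
    [[0, 0, -0.04], 0],
    [[0, 0, -0.04], 0],
    [[0, 0, -0.02], 0],
    [[0, 0, 0], 0],
    [[0, 0, 0], 0],
    [[0, 0, 0], 0],
  ],
)

```text
t: 6.85
position: [0.6448, 0.1755, 0.085]
tool_rot: [0.0, 0.75, -0.661, 0.0]
wrist_force: [-0.3, 0.6, -3.9]
opening: 0.545
grasp_force: 29.9
```

apply_moves(
  rows=[
    [[0, 0, -0.02], 0],
    [[0, 0, -0.02], 0],
    [[0, 0, 0], 0],
    [[0, 0, 0], 0],
    [[0, 0, 0], 0],
  ],
)

```text
t: 7.27
position: [0.6447, 0.1755, 0.0833]
tool_rot: [0.0, 0.75, -0.661, -0.0]
wrist_force: [0.2, -0.5, -4.1]
opening: 0.549
grasp_force: 29.9
```

apply_moves(
  rows=[
    [[0, 0, -0.02], 0],
    [[0, 0, -0.01], 0],
    [[0, 0, 0], 0],
    [[0, 0, 0], 0],
    [[0, 0, 0], 0],
  ],
)

```text
t: 7.68
position: [0.645, 0.1755, 0.0831]
tool_rot: [-0.0, 0.751, -0.661, 0.0]
wrist_force: [-2.3, -0.7, 5.8]
opening: 0.546
grasp_force: 29.9
```

apply_moves(
  rows=[
    [[0, 0, 0], 0],
    [[0, 0, 0], 0],
    [[0, 0, 0], 0],
    [[0, 0, 0], 0],
    [[0, 0, 0], 0],
    [[0, 0, 0.3], 0],
    [[0, 0, 0.8], 0],
    [[0, 0, 0.9], 0],
    [[0, 0, 0.9], 0],
  ],
  grip=87,
)

```text
t: 8.43
position: [0.6444, 0.1752, 0.2]
tool_rot: [0.001, 0.751, -0.661, -0.0]
wrist_force: [1.4, 1.2, -0.6]
opening: 0.994
grasp_force: 0.0
```

apply_moves(
  rows=[
    [[-0.6, 0.236, 0], -0.0239],
    [[-0.6, 0.236, 0], -0.0239],
    [[-0.6, 0.236, 0], -0.0239],
    [[-0.6, 0.236, 0], -0.0239],
    [[-0.6, 0.236, 0], -0.0239],
    [[-0.6, 0.236, 0], -0.0239],
    [[-0.6, 0.236, 0], -0.0239],
    [[-0.6, 0.236, 0], -0.0239],
    [[-0.6, 0.236, 0], -0.0239],
    [[-0.6, 0.236, 0], -0.0239],
  ],
)

```text
t: 9.27
position: [0.4038, 0.2703, 0.1992]
tool_rot: [0.001, -0.454, 0.891, 0.0]
wrist_force: [-0.2, 0.8, 0.1]
opening: 0.992
grasp_force: 0.0
```

apply_moves(
  rows=[
    [[0, 0, 0], 0],
    [[0, 0, 0], 0],
    [[0, 0, 0], 0],
    [[0, 0, 0], 0],
  ],
)

```text
t: 9.6
position: [0.4054, 0.2699, 0.1986]
tool_rot: [0.0, -0.456, 0.89, 0.0]
wrist_force: [-0.0, 0.1, -0.6]
opening: 0.991
grasp_force: 0.0
```

```bash
python3 - <<'E'
from h import *
c=cam('top');P=pts(c)
Q=blob(P,(215,395,120,240),.085,.14); h=np.percentile(Q[:,2],90);T=Q[Q[:,2]>h-.006];print(h,rect(T),T.mean(0))
print(bot.get_obs()['position'])
cv2.imwrite('pics/t1.png',c['color'][:,:,::-1])
E
```

```text
0.1216771837957425 (array([643.5, 175.6]), array([48.4, 47.9]), 6.6) [0.64315285 0.17545601 0.1197575 ]
[0.40539167 0.26975969 0.19833105]
```

apply_moves(
  rows=[
    [[0, 0, -0.4], 0],
    [[0, 0, -0.5], 0],
    [[0, 0, -0.6], 0],
    [[0, 0, -0.6], 0],
    [[0, 0, -0.5], 0],
    [[0, 0, -0.4], 0],
    [[0, 0, -0.25], 0],
    [[0, 0, -0.11], 0],
    [[0, 0, 0], 0],
    [[0, 0, 0], 0],
  ],
)

```text
t: 10.48
position: [0.4053, 0.2698, 0.0639]
tool_rot: [-0.0, -0.456, 0.89, -0.0]
wrist_force: [0.4, 0.5, 0.1]
opening: 0.993
grasp_force: 0.0
```

apply_moves(
  rows=[
    [[0, 0, 0], 0],
    [[0, 0, 0], 0],
    [[0, 0, 0], 0],
    [[0, 0, 0], 0],
    [[0, 0, 0], 0],
    [[0, 0, 0], 0],
    [[0, 0, 0], 0],
    [[0, 0, 0], 0],
    [[0, 0, 0], 0],
  ],
  grip=40,
)

```text
t: 11.23
position: [0.4048, 0.27, 0.0639]
tool_rot: [0.0, -0.456, 0.89, 0.0]
wrist_force: [-0.9, 0.8, 3.6]
opening: 0.547
grasp_force: 30.0
```

apply_moves(
  rows=[
    [[0, 0, 0.2], 0],
    [[0, 0, 0.4], 0],
    [[0, 0, 0.6], 0],
    [[0, 0, 0.7], 0],
    [[0, 0, 0.6], 0],
    [[0, 0, 0.5], 0],
    [[0, 0, 0.3], 0],
    [[0, 0, 0.2], 0],
    [[0, 0, 0], 0],
    [[0, 0, 0], 0],
  ],
)

```text
t: 12.07
position: [0.4044, 0.2697, 0.2035]
tool_rot: [-0.0, -0.456, 0.89, 0.0]
wrist_force: [0.5, 0.2, -2.5]
opening: 0.547
grasp_force: 30.0
```

apply_moves(
  rows=[
    [[0.19, -0.11, 0], 0.0239],
    [[0.43, -0.25, 0], 0.0239],
    [[0.68, -0.4, 0], 0.0239],
    [[0.8, -0.47, 0], 0.0239],
    [[0.8, -0.47, 0], 0.0239],
    [[0.86, -0.51, 0], 0.0239],
    [[0.86, -0.51, 0], 0.0239],
    [[0.74, -0.44, 0], 0.0239],
    [[0.49, -0.29, 0], 0.0239],
    [[0.31, -0.18, 0], 0.0239],
  ],
)

```text
t: 12.9
position: [0.6524, 0.1225, 0.2008]
tool_rot: [0.002, 0.751, -0.66, -0.001]
wrist_force: [-0.7, 0.3, -1.6]
opening: 0.549
grasp_force: 30.0
```

apply_moves(
  rows=[
    [[0, 0, 0], 0],
    [[0, 0, 0], 0],
    [[0, 0, 0], 0],
    [[0, 0, 0], 0],
    [[0, 0, 0], 0],
    [[0, 0, 0], 0],
  ],
)

```text
t: 13.4
position: [0.6507, 0.1253, 0.2041]
tool_rot: [-0.0, 0.751, -0.661, 0.0]
wrist_force: [-0.5, -0.0, -1.4]
opening: 0.547
grasp_force: 30.0
```

apply_moves(
  rows=[
    [[0.01, -0.03, -0.3], 0],
    [[0, 0, -0.5], 0],
    [[0, 0, -0.6], 0],
    [[0, 0, -0.6], 0],
    [[0, 0, -0.5], 0],
    [[0, 0, -0.4], 0],
    [[0, 0, -0.2], 0],
    [[0, 0, -0.1], 0],
    [[0, 0, 0], 0],
    [[0, 0, 0], 0],
  ],
)

```text
t: 14.23
position: [0.652, 0.1237, 0.0764]
tool_rot: [-0.0, 0.751, -0.661, 0.0]
wrist_force: [0.5, -0.0, -1.7]
opening: 0.545
grasp_force: 30.0
```

apply_moves(
  rows=[
    [[0, 0, -0.03], 0],
    [[0, 0, -0.02], 0],
    [[0, 0, 0], 0],
    [[0, 0, 0], 0],
    [[0, 0, 0], 0],
  ],
)

```text
t: 14.65
position: [0.6517, 0.1236, 0.0741]
tool_rot: [-0.0, 0.75, -0.661, 0.0]
wrist_force: [-0.0, -0.1, -1.8]
opening: 0.544
grasp_force: 30.0
```

apply_moves(
  rows=[
    [[0, 0, -0.03], 0],
    [[0, 0, -0.02], 0],
    [[0, 0, 0], 0],
    [[0, 0, 0], 0],
    [[0, 0, 0], 0],
  ],
)

```text
t: 15.07
position: [0.6516, 0.1235, 0.0719]
tool_rot: [-0.0, 0.75, -0.661, 0.0]
wrist_force: [-1.4, 1.1, 1.2]
opening: 0.547
grasp_force: 30.0
```

apply_moves(
  rows=[
    [[0, 0, -0.01], 0],
    [[0, 0, 0], 0],
    [[0, 0, 0], 0],
  ],
)

```text
t: 15.32
position: [0.6517, 0.1236, 0.072]
tool_rot: [-0.0, 0.751, -0.661, 0.0]
wrist_force: [-2.9, -0.1, 6.3]
opening: 0.545
grasp_force: 30.0
```

apply_moves(
  rows=[
    [[0, 0, 0], 0],
    [[0, 0, 0], 0],
    [[0, 0, 0], 0],
    [[0, 0, 0], 0],
    [[0, 0, 0], 0],
    [[0, 0, 0.3], 0],
    [[0, 0, 0.8], 0],
    [[0, 0, 0.9], 0],
    [[0, 0, 0.9], 0],
    [[0, 0, 0.3], 0],
  ],
  grip=87,
)

```text
t: 16.15
position: [0.654, 0.124, 0.2067]
tool_rot: [-0.004, 0.751, -0.661, 0.002]
wrist_force: [0.3, 0.7, 0.4]
opening: 0.991
grasp_force: 0.0
```

apply_moves(
  rows=[
    [[-0.415, -0.696, 0], -0.0065],
    [[-0.415, -0.696, 0], -0.0065],
    [[-0.415, -0.696, 0], -0.0065],
    [[-0.415, -0.696, 0], -0.0065],
    [[-0.415, -0.696, 0], -0.0065],
    [[-0.415, -0.696, 0], -0.0065],
    [[-0.415, -0.696, 0], -0.0065],
    [[-0.415, -0.696, 0], -0.0065],
    [[-0.415, -0.696, 0], -0.0065],
    [[-0.415, -0.696, 0], -0.0065],
  ],
)

```text
t: 16.98
position: [0.4847, -0.156, 0.2005]
tool_rot: [0.001, -0.679, 0.734, -0.001]
wrist_force: [0.4, 0.3, 0.0]
opening: 0.992
grasp_force: 0.0
```

apply_moves(
  rows=[
    [[-0.415, -0.696, 0], -0.0065],
    [[-0.415, -0.696, 0], -0.0065],
    [[0, 0, 0], 0],
    [[0, 0, 0], 0],
    [[0, 0, 0], 0],
    [[0, 0, 0], 0],
    [[0, 0, 0], 0],
  ],
)

```text
t: 17.57
position: [0.4529, -0.2099, 0.1995]
tool_rot: [0.0, -0.665, 0.747, -0.0]
wrist_force: [0.4, 0.5, -0.0]
opening: 0.992
grasp_force: 0.0
```

```bash
python3 - <<'E'
from h import *
c=cam('top');P=pts(c)
for lo,hi in((.11,.14),(.085,.105)):
    Q=blob(P,(215,395,120,240),lo,hi); h=np.percentile(Q[:,2],90);T=Q[Q[:,2]>h-.006];print(h,rect(T),T.mean(0))
print(bot.get_obs()['position'])
E
```

```text
0.12164582882973364 (array([643.7, 175.8]), array([48.4, 48.4]), 6.9) [0.64333956 0.17555504 0.1196702 ]
0.09972861082838436 (array([646.4, 149.6]), array([48.2, 98.7]), 7.9) [0.64843173 0.12691551 0.09770571]
[ 0.45286675 -0.20982967  0.19943221]
```

apply_moves(
  rows=[
    [[0, -0.01, -0.4], 0],
    [[0, 0, -0.6], 0],
    [[0, 0, -0.7], 0],
    [[0, 0, -0.7], 0],
    [[0, 0, -0.6], 0],
    [[0, 0, -0.5], 0],
    [[0, 0, -0.3], 0],
    [[0, 0, -0.11], 0],
    [[0, 0, 0], 0],
    [[0, 0, 0], 0],
  ],
)

```text
t: 18.45
position: [0.4529, -0.2107, 0.0433]
tool_rot: [-0.0, -0.664, 0.747, -0.0]
wrist_force: [0.5, -0.6, -0.1]
opening: 0.987
grasp_force: 0.0
```

apply_moves(
  rows=[
    [[0, 0, 0], 0],
    [[0, 0, 0], 0],
    [[0, 0, 0], 0],
    [[0, 0, 0], 0],
    [[0, 0, 0], 0],
    [[0, 0, 0], 0],
    [[0, 0, 0], 0],
    [[0, 0, 0], 0],
    [[0, 0, 0], 0],
  ],
  grip=40,
)

```text
t: 19.2
position: [0.4527, -0.211, 0.0432]
tool_rot: [0.0, -0.664, 0.748, -0.0]
wrist_force: [0.3, 0.3, 2.1]
opening: 0.551
grasp_force: 30.0
```

apply_moves(
  rows=[
    [[0, 0, 0.2], 0],
    [[0, 0, 0.4], 0],
    [[0, 0, 0.6], 0],
    [[0, 0, 0.7], 0],
    [[0, 0, 0.6], 0],
    [[0, 0, 0.5], 0],
    [[0, 0, 0.3], 0],
    [[0, 0, 0.2], 0],
    [[0, 0, 0], 0],
    [[0, 0, 0], 0],
  ],
)

```text
t: 20.03
position: [0.4519, -0.2108, 0.1827]
tool_rot: [0.0, -0.664, 0.748, 0.0]
wrist_force: [-0.5, 0.5, -2.2]
opening: 0.545
grasp_force: 30.0
```

apply_moves(
  rows=[
    [[0.21, 0.28, 0], 0.0065],
    [[0.36, 0.5, 0], 0.0065],
    [[0.46, 0.64, 0], 0.0065],
    [[0.515, 0.71, 0], 0.0065],
    [[0.515, 0.71, 0], 0.0065],
    [[0.515, 0.71, 0], 0.0065],
    [[0.515, 0.71, 0], 0.0065],
    [[0.515, 0.71, 0], 0.0065],
    [[0.515, 0.71, 0], 0.0065],
    [[0.46, 0.63, 0], 0.0065],
  ],
)

```text
t: 20.87
position: [0.6359, 0.0438, 0.1809]
tool_rot: [0.001, 0.738, -0.675, -0.001]
wrist_force: [1.3, -1.0, -2.3]
opening: 0.546
grasp_force: 30.0
```

apply_moves(
  rows=[
    [[0.36, 0.49, 0], 0.0065],
    [[0.22, 0.27, 0], 0.0065],
    [[0, 0, 0], 0],
    [[0, 0, 0], 0],
    [[0, 0, 0], 0],
    [[0, 0, 0], 0],
    [[0, 0, 0], 0],
  ],
)

```text
t: 21.45
position: [0.6583, 0.071, 0.1831]
tool_rot: [0.0, 0.75, -0.661, -0.0]
wrist_force: [0.2, -0.0, -2.8]
opening: 0.543
grasp_force: 30.0
```

apply_moves(
  rows=[
    [[0, 0.02, -0.3], 0],
    [[0, 0, -0.5], 0],
    [[0, 0, -0.6], 0],
    [[0, 0, -0.6], 0],
    [[0, 0, -0.5], 0],
    [[0, 0, -0.4], 0],
    [[0, 0, -0.2], 0],
    [[0, 0, -0.1], 0],
    [[0, 0, 0], 0],
    [[0, 0, 0], 0],
  ],
)

```text
t: 22.28
position: [0.6593, 0.0727, 0.0557]
tool_rot: [-0.0, 0.751, -0.661, 0.0]
wrist_force: [0.4, 1.1, -2.3]
opening: 0.543
grasp_force: 30.0
```

apply_moves(
  rows=[
    [[0, 0, -0.03], 0],
    [[0, 0, -0.02], 0],
    [[0, 0, 0], 0],
    [[0, 0, 0], 0],
    [[0, 0, 0], 0],
  ],
)

```text
t: 22.7
position: [0.6589, 0.0727, 0.0533]
tool_rot: [-0.0, 0.75, -0.661, 0.0]
wrist_force: [0.2, -0.3, -2.2]
opening: 0.549
grasp_force: 30.0
```

apply_moves(
  rows=[
    [[0, 0, -0.03], 0],
    [[0, 0, -0.02], 0],
    [[0, 0, 0], 0],
    [[0, 0, 0], 0],
    [[0, 0, 0], 0],
  ],
)

```text
t: 23.12
position: [0.6589, 0.0727, 0.0512]
tool_rot: [-0.0, 0.751, -0.661, 0.0]
wrist_force: [-0.7, -0.1, 1.4]
opening: 0.547
grasp_force: 30.0
```

apply_moves(
  rows=[
    [[0, 0, -0.01], 0],
    [[0, 0, 0], 0],
    [[0, 0, 0], 0],
  ],
)

```text
t: 23.37
position: [0.6589, 0.0727, 0.0512]
tool_rot: [-0.0, 0.751, -0.661, 0.0]
wrist_force: [-2.1, 0.3, 4.9]
opening: 0.545
grasp_force: 30.0
```

apply_moves(
  rows=[
    [[0, 0, 0], 0],
    [[0, 0, 0], 0],
    [[0, 0, 0], 0],
    [[0, 0, 0], 0],
    [[0, 0, 0], 0],
    [[0, 0, 0.3], 0],
    [[0, 0, 0.7], 0],
    [[0, 0, 0.8], 0],
    [[0, 0, 0.7], 0],
  ],
  grip=87,
)

```text
t: 24.12
position: [0.6589, 0.0725, 0.1529]
tool_rot: [-0.0, 0.751, -0.661, 0.0]
wrist_force: [1.0, -0.6, -0.2]
opening: 0.986
grasp_force: 0.0
```

apply_moves(
  rows=[
    [[0.05, -0.4, 0], 0],
    [[0.065, -0.55, 0], 0],
    [[0.065, -0.55, 0], 0],
    [[0.065, -0.55, 0], 0],
    [[0.065, -0.55, 0], 0],
    [[0.065, -0.45, 0], 0],
    [[0, -0.2, 0], 0],
    [[0, 0, 0], 0],
    [[0, 0, 0], 0],
    [[0, 0, 0], 0],
  ],
)

```text
t: 24.95
position: [0.6737, -0.0567, 0.1509]
tool_rot: [-0.0, 0.751, -0.661, 0.0]
wrist_force: [-0.3, 0.3, 0.2]
opening: 0.99
grasp_force: 0.0
```

```bash
python3 - <<'E'
from h import *
c=cam('side');cv2.imwrite('pics/s1.png',cv2.resize(c['color'][180:360,200:440,::-1],None,fx=3,fy=3))
E
```

```text
(no output)
```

View pics/s1.png

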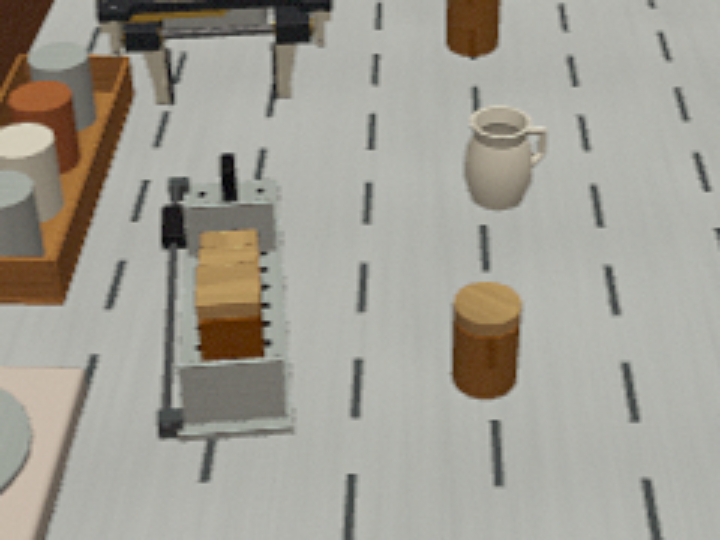

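The side view shows three jars standing in a row at about (230, 230–355) between the end plate and the divider, with the gripper above the divider grip. Next I'll clamp the grip and close the divider.

apply_moves(
  rows=[
    [[0, 0, -0.3], 0],
    [[0, 0, -0.5], 0],
    [[0, 0, -0.5], 0],
    [[0, 0, -0.5], 0],
    [[0, 0, -0.35], 0],
    [[0, 0, -0.2], 0],
    [[0, 0, -0.05], 0],
    [[0, 0, 0], 0],
    [[0, 0, 0], 0],
  ],
  grip=50,
)

```text
t: 25.75
position: [0.6743, -0.0571, 0.0553]
tool_rot: [-0.0, 0.751, -0.661, 0.0]
wrist_force: [0.9, -0.3, 1.5]
opening: 0.572
grasp_force: 0.0
```

apply_moves(
  rows=[
    [[0, 0, 0], 0],
    [[0, 0, 0], 0],
    [[0, 0, 0], 0],
    [[0, 0, 0], 0],
    [[0, 0, 0], 0],
    [[0, 0, 0], 0],
    [[0, 0, 0], 0],
    [[0, 0, 0], 0],
    [[0, 0, 0], 0],
    [[0, 0, 0], 0],
  ],
  grip=8,
)

```text
t: 26.58
position: [0.6759, -0.057, 0.055]
tool_rot: [-0.001, 0.751, -0.661, 0.001]
wrist_force: [5.8, 0.5, -3.3]
opening: 0.156
grasp_force: 30.0
```

apply_moves(
  rows=[
    [[-0.013, 0.1, 0], 0],
    [[-0.019, 0.15, 0], 0],
    [[-0.019, 0.15, 0], 0],
    [[-0.019, 0.15, 0], 0],
    [[-0.019, 0.15, 0], 0],
    [[-0.019, 0.15, 0], 0],
    [[-0.019, 0.15, 0], 0],
    [[-0.013, 0.1, 0], 0],
    [[-0.013, 0.1, 0], 0],
    [[0, 0, 0], 0],
  ],
)

```text
t: 27.42
position: [0.6697, -0.0082, 0.055]
tool_rot: [-0.002, 0.751, -0.661, 0.001]
wrist_force: [6.6, 1.0, -3.4]
opening: 0.157
grasp_force: 30.0
```

apply_moves(
  rows=[
    [[-0.005, 0.04, 0], 0],
    [[-0.005, 0.04, 0], 0],
    [[-0.005, 0.04, 0], 0],
    [[-0.005, 0.04, 0], 0],
    [[-0.005, 0.04, 0], 0],
    [[-0.005, 0.04, 0], 0],
    [[0, 0, 0], 0],
    [[0, 0, 0], 0],
    [[0, 0, 0], 0],
  ],
)

```text
t: 28.17
position: [0.6686, 0.0005, 0.055]
tool_rot: [-0.001, 0.751, -0.661, 0.001]
wrist_force: [6.4, -1.1, -3.2]
opening: 0.152
grasp_force: 30.0
```

Travel so far is 58 mm, with about 6 mm expected to remain. I'll continue slowly and watch the wrist force along y.

apply_moves(
  rows=[
    [[-0.004, 0.03, 0], 0],
    [[-0.004, 0.03, 0], 0],
    [[-0.004, 0.03, 0], 0],
    [[0, 0, 0], 0],
    [[0, 0, 0], 0],
  ],
)

```text
t: 28.58
position: [0.6682, 0.0038, 0.055]
tool_rot: [-0.001, 0.751, -0.661, 0.001]
wrist_force: [8.4, -2.3, -4.3]
opening: 0.157
grasp_force: 30.0
```

```bash
cat > chk.py <<'E'
from h import *
c=cam('top');P=pts(c)
o=bot.get_obs();print(o['position'],o['wrist_force'])
R=np.array([[.992,.1262],[-.1262,.992]])
Q=blob(P,(215,395,120,240),.062,.14);r=(Q[:,:2]-[.6411,.203])@R.T  # rack x, y from end face
for n,lo,hi in(('tall',.112,.13),('med',.092,.106),('short',.070,.082),('plates',.062,.0705)):
    m=(Q[:,2]>lo)&(Q[:,2]<hi);S=r[m]*1000
    y=np.sort(S[:,1]);print(n,len(y),'y pct',np.round(np.percentile(y,[1,10,50,90,99]),1),'x',np.round(np.percentile(S[:,0],[1,99]),1))
cv2.imwrite('pics/c%d.png'%(o['t']*100),cv2.resize(c['color'][130:240,205:395,::-1],None,fx=4,fy=4,interpolation=cv2.INTER_CUBIC))
E
python3 chk.py
```

```text
[0.66821112 0.00377127 0.05501672] [ 7.7862144  -1.7108843  -3.54735402]
tall 154 y pct [-233.  -229.7  -49.   -19.3   -4.8] x [-62.  -11.9]
med 299 y pct [-98.1 -94.5 -74.6 -50.3 -10.4] x [-25.2  -0.5]
short 444 y pct [-146.  -141.6 -120.9  -94.2  -10.1] x [-25.3  12.3]
plates 127 y pct [-151.2 -150.3 -146.3    2.3    5.1] x [-39.4  16. ]
```

apply_moves(
  rows=[
    [[-0.003, 0.025, 0], 0],
    [[-0.003, 0.025, 0], 0],
    [[0, 0, 0], 0],
    [[0, 0, 0], 0],
  ],
)

```text
t: 28.97
position: [0.668, 0.0056, 0.055]
tool_rot: [-0.001, 0.751, -0.661, 0.001]
wrist_force: [7.9, -3.2, -4.4]
opening: 0.164
grasp_force: 30.0
```

apply_moves(
  rows=[
    [[-0.003, 0.025, 0], 0],
    [[0, 0, 0], 0],
    [[0, 0, 0], 0],
    [[0, 0, 0], 0],
  ],
)

```text
t: 29.3
position: [0.6679, 0.0065, 0.055]
tool_rot: [-0.001, 0.751, -0.661, 0.002]
wrist_force: [7.7, -3.7, -4.6]
opening: 0.157
grasp_force: 30.0
```

apply_moves(
  rows=[
    [[-0.003, 0.025, 0], 0],
    [[0, 0, 0], 0],
    [[0, 0, 0], 0],
    [[0, 0, 0], 0],
  ],
)

```text
t: 29.63
position: [0.6678, 0.0065, 0.055]
tool_rot: [-0.001, 0.75, -0.661, 0.002]
wrist_force: [9.3, -7.6, -3.9]
opening: 0.161
grasp_force: 30.0
```

The force rose while the position stopped, after 64 mm of travel, so the row is closed up. I'll release, lift clear and check.

apply_moves(
  rows=[
    [[0, 0, 0], 0],
    [[0, 0, 0], 0],
    [[0, 0, 0], 0],
    [[0, 0, 0], 0],
    [[0, 0, 0.2], 0],
    [[0, 0, 0.6], 0],
    [[0, 0, 0.9], 0],
    [[0, 0, 0.9], 0],
    [[0, 0, 0.9], 0],
    [[0, 0, 0.3], 0],
  ],
  grip=60,
)

```text
t: 30.47
position: [0.6678, 0.008, 0.2139]
tool_rot: [-0.003, 0.751, -0.661, 0.003]
wrist_force: [0.8, -0.6, 0.7]
opening: 0.681
grasp_force: 0.0
```

apply_moves(
  rows=[
    [[-0.5, -0.8, 0], 0],
    [[-0.5, -0.8, 0], 0],
    [[-0.5, -0.8, 0], 0],
    [[-0.5, -0.8, 0], 0],
    [[-0.5, -0.8, 0], 0],
    [[-0.3, -0.8, 0], 0],
    [[0, -0.8, 0], 0],
    [[0, -0.3, 0], 0],
    [[0, 0, 0], 0],
    [[0, 0, 0], 0],
  ],
)

```text
t: 31.3
position: [0.5534, -0.2285, 0.2068]
tool_rot: [-0.0, 0.75, -0.661, 0.0]
wrist_force: [0.1, 0.4, 0.3]
opening: 0.682
grasp_force: 0.0
```

```bash
python3 chk.py; ls -t pics|head -1; mv pics/c[0-9]*.png . ; mv $(ls -t c[0-9]*.png|head -1) pics/fin.png
```

```text
[ 0.55352013 -0.22779373  0.20665739] [ 0.36491535  0.16124445 -0.70628711]
tall 592 y pct [-47.8 -44.  -24.5  -5.   -0.5] x [-25.   22.2]
med 598 y pct [-95.4 -90.9 -70.1 -49.2 -12.2] x [-25.3  22.3]
short 429 y pct [-131.6 -125.8 -110.3  -82.2   -6.2] x [-25.3  23.2]
plates 71 y pct [-118.1  -98.7  -18.     3.7    5.7] x [-38.6  38.4]
c3135.png
```

View pics/fin.png

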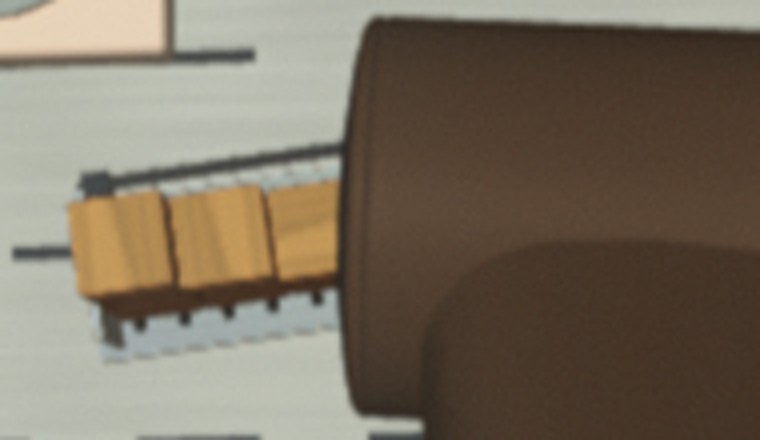

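Tall (120,245) and medium (220,235) sit tight against the end plate, but the forearm hides the short jar and divider. I'll move aside.

apply_moves(
  rows=[
    [[-0.5, -0.8, 0], 0],
    [[-0.5, -0.8, 0], 0],
    [[-0.5, -0.8, 0], 0],
    [[-0.5, -0.8, 0], 0],
    [[-0.5, -0.8, 0], 0],
    [[-0.5, -0.8, 0], 0],
    [[-0.3, -0.8, 0], 0],
    [[-0.3, -0.8, 0], 0],
    [[0, 0, 0], 0],
    [[0, 0, 0], 0],
  ],
)

```text
t: 32.18
position: [0.4093, -0.4845, 0.2061]
tool_rot: [0.0, 0.75, -0.661, -0.0]
wrist_force: [-0.1, 0.5, 0.3]
opening: 0.683
grasp_force: 0.0
```

```bash
python3 chk.py; mv pics/c[0-9]*.png pics/fin2.png
```

```text
[ 0.40983306 -0.48362304  0.20619257] [ 0.38681862 -0.13257466  0.55027672]
tall 581 y pct [-47.6 -43.7 -24.2  -5.1  -0.7] x [-25.  22.]
med 594 y pct [-95.4 -90.9 -70.  -49.7 -16. ] x [-25.   22.4]
short 673 y pct [-210.8 -191.5 -121.6  -97.   -12.2] x [-25.   22.9]
plates 161 y pct [-208.1 -148.2 -144.3    1.9    4.7] x [-39.2  38.5]
```

View pics/fin2.png

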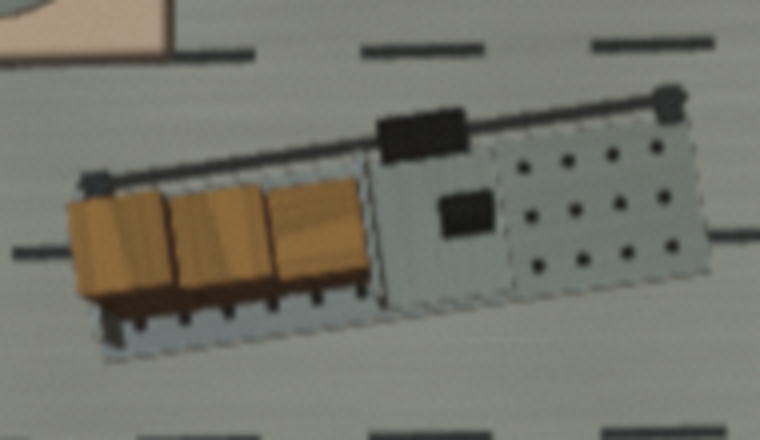

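All three jars are flush in a row and the divider at (375,230) sits against the short one. I'll raise the tool clear of the bottle, check the bystanders and hand in.

apply_moves(
  rows=[
    [[0, 0, 0.5], 0],
    [[0, 0, 0.5], 0],
    [[0, 0, 0.5], 0],
    [[0, 0, 0], 0],
    [[0, 0, 0], 0],
    [[0, 0, 0], 0],
  ],
)

```text
t: 32.73
position: [0.4102, -0.4826, 0.2663]
tool_rot: [-0.0, 0.751, -0.66, -0.0]
wrist_force: [-0.7, 0.1, -0.4]
opening: 0.683
grasp_force: 0.0
```

```bash
python3 - <<'E'
from h import *
a=dict(np.load('side0.npz'))['color'];b=cam('side')['color']
for n,(u0,u1,v0,v1) in dict(bottle=(345,372,138,202),jug=(354,386,212,250),round=(347,377,272,315),bowl=(335,395,365,420),brush=(220,333,365,392)).items():
    print(n,np.abs(a[v0:v1,u0:u1].astype(int)-b[v0:v1,u0:u1]).mean())
print(bot.get_obs()['position'],bot.get_obs()['wrist_force'])
E
```

```text
bottle 4.494212962962963
jug 16.65625
round 10.487855297157623
bowl 4.676868686868687
brush 4.726428493390145
[ 0.40991467 -0.48274989  0.26580825] [-0.13551295  0.20859271 -0.62906153]
```

```bash
python3 -c "
from rig import bot
print(bot.hand_in())"
```

```text
the job is handed in; nothing more can be done
None
```

I handed the job in at about 33 s, with no verdict returned: the tall, medium and short jars stand upright in a tight row against the end plate, about 1 mm off the centre line, with the divider closed against the short jar. I saw no sign of a bystander being moved, though the last image check was less clear for the jug and round jar because their crops include jars I moved.

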